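Chock the rinsed guide roller on the drain board

ROBOT

A 7-joint arm with a two-finger parallel gripper is mounted at the origin on the work surface. World frame = base frame: x ahead of the robot, y to its left, z up, the work surface at z = 0. Lengths are in m, angles in rad, forces in N, time in s.
With the tool pointing down it reaches from about 0.425 to 0.925 m from the base axis. Payload 6.8 kg.
Tool frame: the origin (TCP) lies midway between the tips of the shut fingers; the grasp point (between the pads) lies 19 mm behind it; z points along the fingers, y is the direction in which the jaws open and shut (so a half turn about z gives the same grasp; the last joint's range is limited). The gripper opens to 85 mm and grips with 20 to 120 N. Pads are 22 mm wide; open, the fingers measure 114 mm over their backs; the gripper's body (76 mm by 85 mm) begins 54 mm behind the grasp point. The pads swing forward as they close: fully open they stand 13 mm farther back than shut.
Start: joints at [-1.39, 0.477, 0.022, 1.555, -0.011, 1.109, -0.083], TCP at [0.192, 0.647, 0.231] pointing down, gripper open.
Joint ranges: [-2.96, 2.96], [-0.34, 2.1], [-1.41, 1.46], [0.24, 2.44], [-1.37, 4.51], [0.17, 1.92], [-2.96, 2.96]. Speed limits (rad/s): [2.39, 2.39, 3.14, 3.14, 3.14, 3.14, 3.14].

INTERFACE

Orientations are given as a rotation vector (axis times angle).
In Python, from bench import r gives the robot as it stands. The module is installed in compiled form; this text tells all that it offers.
- The arm moves only by the tool play_rows, never from a script. Its argument "plan" is a list of rows, each a list of 7 numbers: the shift along the world's x, y, z in mm, then the turn, a rotation vector about the world's x, y, z in rad, then the finger opening in mm, from 0 to 85.4. A call has 1 to 12 rows; each row is the pose to reach, as a shift and turn from the pose commanded when the call began; what a row does not reach only later rows make up. A row lasts 1/10 s, in which the tool goes at most 50 mm and 8.59 degrees, less where a joint would pass 70% of its speed; a pose out of reach is approached as far as the arm can. A call with a gripper value outside its range is refused whole. The fingers move at their own pace and stop on an object; "grip_force" is the grip in N (left out, the last holds). Time passes only in rows, so rows that repeat a pose let the fingers close. It gives the time, the measured TCP pose, the force and the opening at its end, in the units of the state.
- r.get_obs(): the state, without advancing time (a new reading comes with each control period).
- r.grab_frame(name): name is "side" or "top"; returns a dict with "color" (420x560x3 uint8, blue, green, red), "z_map" (420x560 float32, m along the optical axis (not along the pixel's ray), 0 where there is no reading), "camera_matrix" (3x3 intrinsics, pixels), "R" (3x3) and "t" (3): a world point X has camera coordinates R X + t. Camera axes: x right, y down, z forward; pixel columns grow to the right and rows downward; lengths in m; the calibration is good to about 2 mm. A picture is of the moment at which its call begins.
- r.hand_in(): hands the job in, once; it reports no verdict.
The state is a dict: "clock": time; "joints": joint angles; "qvel": joint speeds; "tau": joint torques, N m; "tcp_pos": TCP position; "orientation": TCP orientation; "contact_force": force on the tool from outside, world axes, zero at the start; "moment": the same for the moment, N m; "grip_width": finger opening in m.
Only numpy, scipy, OpenCV 4.12 (cv2) and the standard library are available. Lean on these libraries where they do the work, as an engineer would, in place of code of your own. Each camera call takes 0.05 s, during which the arm holds its last target.

TASK

The rinsed guide roller has to dry on the sloping drain board, where it would roll off by itself. First set the rubber wedge on the board with its thin edge pointing squarely uphill; then take the roller from its cradle, lay it gently across the slope right against the uphill side of the wedge, centred on it, and let go so that it stays there. Do not let the roller fall on the shelf, and do not knock over the glass flask.

Things in the scene. Friction and masses are not known exactly. Their poses are not given: they have to be found in the camera images.
- wedge_grip (a point): Grey rubber wedge, ribbed slope, flat on the shelf, not the plain rectangular rubber block: 50 mm long, 36 wide with upright parallel sides to grip, 36 high at the thick end, sloping at 33 degrees to a thin edge 3 mm high. This point: mid-width, 16 mm above the base. x points from thin edge (x = -33 mm) to thick end (+17 mm), y across the width, z up from the base. About 0.12 kg.
- roller_center (a point): Light grey plastic roller, a cylinder 64 mm in diameter, 60 mm long, steel hub on each flat end, lying in a fixed steel cradle 26 mm wide under its middle; flat ends free to grip. This point is its centre, now 41 mm above the shelf; x is its axis. About 0.26 kg. Resting on the board against the wedge's slope, its centre is 48 mm from the wedge's point along the wedge's -x.
- drain_board: Fixed aluminium drain board with dark grooves down the slope, 260 mm long (downhill), 180 wide, sloping 7 degrees. Origin: centre of its upper face, 30 mm above the shelf; x points downhill along the face, y across, z square to it. Low end (x = +130 mm) open; high end (x = -130 mm) has an upstand 18 mm tall. Round parts roll off it.
- flask_center (a point): Small turquoise glass perfume flask with a steel cap standing upright among the bystanders, 52 mm in diameter and 86 mm tall, not to be knocked over. This point is its centre, 43 mm above its foot, z up.
Mind the look-alikes: they are no part of the job. What is shaped like the part that bears wedge_grip but orange or yellow is not meant.

How it is judged:
On the way:
1. The wedge lies flat on the drain board, square to the slope, let go, while the roller is not yet on the board (x of wedge_grip in the frame of drain_board between -0.07 and 0.115 m and y of wedge_grip in the frame of drain_board between -0.075 and 0.075 m and z of wedge_grip in the frame of drain_board between 0.01 and 0.022 m and angle between the y axis of wedge_grip and the y axis of drain_board, either way round below 0.27 rad and contact force between the fingers and wedge below 0.05 N and contact force between roller and drain_board below 0.02 N), for 0.2 s.
At the end, for the whole second after the job is handed in: The wedge lies flat on the board, square to the slope within 15 degrees, thin edge uphill; the roller lies on the board across the slope within 15 degrees, touching the wedge's thin, uphill side (8 mm along the slope, 20 mm sideways of centred); both at rest and let go (x of wedge_grip in the frame of drain_board between -0.07 and 0.115 m and y of wedge_grip in the frame of drain_board between -0.075 and 0.075 m and z of wedge_grip in the frame of drain_board between 0.01 and 0.022 m and angle between the y axis of wedge_grip and the y axis of drain_board, either way round below 0.27 rad and contact force between the fingers and wedge below 0.05 N and x of roller_center in the frame of wedge_grip between -0.056 and -0.04 m and y of roller_center in the frame of wedge_grip between -0.02 and 0.02 m and z of roller_center in the frame of drain_board between 0.026 and 0.038 m and angle between the x axis of roller_center and the y axis of drain_board, either way round below 0.27 rad and contact force between roller and wedge above 0.03 N and linear speed of each of roller, wedge below 0.02 m/s and angular speed of roller below 0.3 rad/s and contact force between the fingers and roller below 0.05 N).
It fails at once if the roller falls onto the shelf (contact force between roller and table above 0.3 N).
It fails at once if the roller is dropped: let go more than 20 mm above the board (x of roller_center in the frame of drain_board between -0.13 and 0.15 m and y of roller_center in the frame of drain_board between -0.11 and 0.11 m and contact force between the fingers and roller below 0.05 N and z of roller_center in the frame of drain_board above 0.055 m).
It fails at once if the roller is let go on the board more than 30 mm uphill of its place against the wedge, or without the wedge (x of roller_center in the frame of drain_board between -0.13 and 0.15 m and y of roller_center in the frame of drain_board between -0.11 and 0.11 m and contact force between the fingers and roller below 0.05 N and contact force between roller and drain_board above 0.05 N and (x of roller_center in the frame of wedge_grip below -0.08 m or x of roller_center in the frame of wedge_grip above -0.03 m)).
It fails at once if the flask is knocked over (angle between flask_center's own z axis and vertical above 0.6 rad).
It also fails if it takes over 54 s, if anything falls off the work surface, if the arm or the gripper's body presses on something with over 40 N, if the wrist force passes 120 N, or if a joint passes its speed limit or range.

## Working session

There is one attempt and no reset: what is moved stays moved. The work goes in short steps, Python scripts to look and compute and a tool call to move; the robot and the scene stay as the last step left them, time stands still between calls to the robot, and variables do not carry over. Pictures are saved under pics/ and viewed, and the job is handed in when it is done.

Besides the shell and the picture viewer there is one more tool, called after "Request:" by a JSON object that holds its "name" and its "arguments", one argument or row to a line. play_rows: Moves the arm, as the interface text tells. Its arguments: {"type":"object","properties":{"plan":{"type":"array"},"grip_force":{"type":"number"}},"required":["plan"]}

```bash
mkdir -p pics; cat > h.py <<'E'
import numpy as np, cv2
from bench import r
def grab(n,tag):
    f=r.grab_frame(n); cv2.imwrite(f'pics/{tag}.png',f['color']); np.savez(f'{tag}.npz',**f); return f
def ray(f,u,v):
    d=np.linalg.inv(f['camera_matrix'])@np.array([u,v,1.]); R=np.array(f['R']);t=np.array(f['t'])
    return -R.T@t, R.T@d
def onz(f,u,v,z):
    o,d=ray(f,u,v); return o+d*(z-o[2])/d[2]
def cloud(f):
    z=f['z_map'];h,w=z.shape;u,v=np.meshgrid(np.arange(w),np.arange(h))
    K=f['camera_matrix'];P=np.stack([(u-K[0,2])/K[0,0]*z,(v-K[1,2])/K[1,1]*z,z],-1)
    return (P-np.array(f['t']))@np.array(f['R'])
E
python3 - <<'E'
from h import *
for n in ('top','side'):
    f=grab(n,n+'0'); print(n,f['camera_matrix'].tolist(),(-f['R'].T@f['t']).round(3),f['R'].round(2).tolist(),(f['z_map']>0).mean())
o=r.get_obs(); print(o)
E
```

```text
top [[453.9520260632944, 0.0, 286.7933528633596], [0.0, 453.9520260632944, 207.24179758130856], [0.0, 0.0, 1.0]] [ 0.418 -0.034  1.188] [[-0.01, -1.0, 0.0], [-0.99, 0.01, -0.11], [0.11, -0.0, -0.99]] 0.995922619047619
side [[460.2624838007443, 0.0, 279.61582981805134], [0.0, 460.2624838007443, 210.4403264242664], [0.0, 0.0, 1.0]] [ 0.231 -0.77   0.68 ] [[0.91, -0.41, 0.0], [-0.25, -0.56, -0.79], [0.32, 0.72, -0.62]] 0.9961309523809524
{'clock': 0.1, 'joints': array([-1.39008863,  0.47770125,  0.02232713,  1.55633041, -0.0114806 ,
        1.10930508, -0.08306193]), 'qvel': array([ 0.00023891, -0.00235078, -0.00089198, -0.00246669, -0.00023956,
        0.00042384,  0.00068063]), 'tau': array([ 4.03631202e-03, -5.97764754e+01,  1.61358029e+00, -2.81957674e+01,
        1.28367136e-02,  4.99302201e-03, -3.54664735e-05]), 'tcp_pos': array([0.192103  , 0.64654017, 0.23044286]), 'orientation': array([-4.51942061e-01, -3.10880660e+00,  2.53286230e-03]), 'contact_force': array([ 0.77790107, -0.23435253,  0.10827942]), 'moment': array([ 0.0258579 , -0.00255905, -0.02514875]), 'grip_width': 0.08557091667312172}
```

View pics/top0.png

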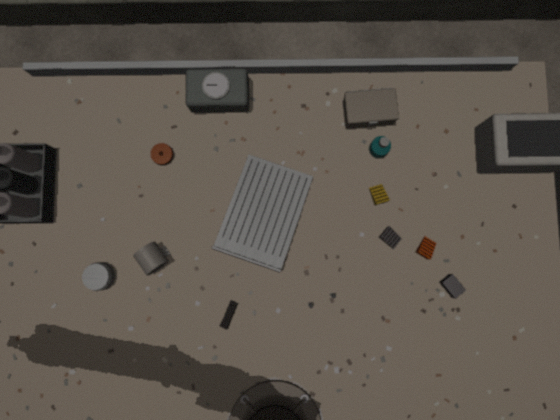

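View pics/side0.png

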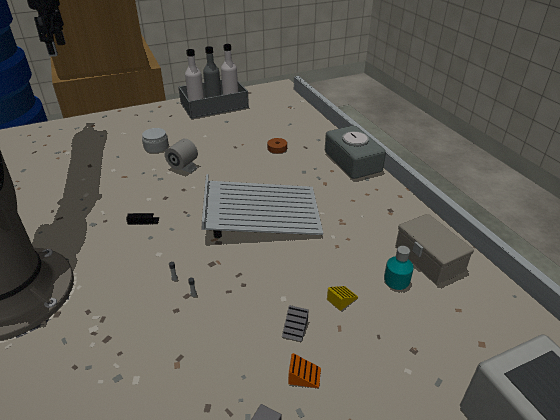

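The top view shows these wedge candidates:
- grey ribbed, (390,237)
- orange ribbed, (427,248)
- yellow ribbed, (379,194)
- plain grey block, (453,286)

The roller candidates are the grey cylinder at (151,258) and the white round tub at (97,277). I choose the grey ribbed wedge, at side (296,322), and the roller at (151,258). The board is at (264,212), with its upstand apparently at the near-robot end, and the flask is at (381,146).

```bash
python3 - <<'E'
import cv2,numpy as np
t=cv2.imread('pics/top0.png');s=cv2.imread('pics/side0.png')
def c(i,u,v,w=30):
    x=cv2.resize(i[v-w:v+w,u-w:u+w],(380,280),interpolation=cv2.INTER_CUBIC); return np.clip(x.astype(float)*1.6,0,255).astype('uint8')
cv2.imwrite('pics/crop.png',np.vstack([np.hstack([c(t,390,237,30),c(s,296,322,36)]),np.hstack([c(t,151,258,30),c(s,181,155,30)])]))
E
```

```text
(no output)
```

View pics/crop.png

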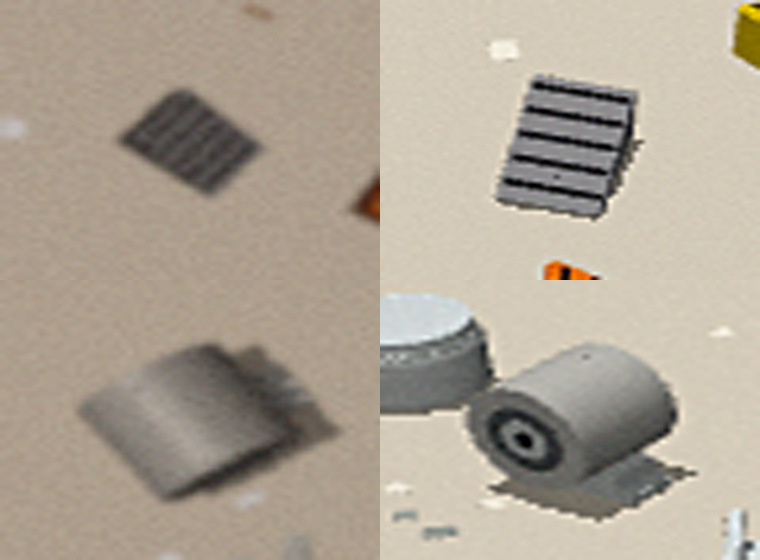

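```bash
cat > m.py <<'E'
from h import *
T=dict(np.load('top0.npz'));S=dict(np.load('side0.npz'))
ct,cs=cloud(T),cloud(S)
def near(c,x,y,rad,z0,z1):
    m=(np.hypot(c[...,0]-x,c[...,1]-y)<rad)&(c[...,2]>z0)&(c[...,2]<z1); return m
for n,c in(('t',ct),('s',cs)):
    print(n)
    k=(c[...,2]<0.02)&(c[...,2]>-0.02)&(c[...,0]>0.3)&(c[...,0]<.8)&(abs(c[...,1])<.4); print('table z',np.median(c[k][:,2]))
    for nm,(u,v) in dict(wedge=(390,237),roller=(151,258),flask=(381,146),board=(264,212)).items():
        p=ct[v,u]
        if nm=='board': continue
        P=c[near(c,p[0],p[1],0.045,0.008,.12)]
        b=cv2.minAreaRect((P[:,:2]*1000).astype(np.float32))
        print(nm,p.round(3),len(P),'n mean',P.mean(0).round(4),'top',np.percentile(P[:,2],98).round(4),b)
    # board plane: points around
    p=ct[212,264]
    P=c[near(c,p[0],p[1],0.16,0.008,.08)]
    q=P
    for i in range(6):
        A=np.c_[q[:,:2],np.ones(len(q))];s=np.linalg.lstsq(A,q[:,2],rcond=None)[0]
        e=P[:,2]-np.c_[P[:,:2],np.ones(len(P))]@s;q=P[abs(e)<0.005]
    nrm=np.array([-s[0],-s[1],1]);nrm/=np.linalg.norm(nrm)
    print('board plane',s,'slope deg',np.degrees(np.arccos(nrm[2])),'downhill az',np.degrees(np.arctan2(nrm[1],nrm[0])),'res',e[abs(e)<.005].std())
    b=cv2.minAreaRect((q[:,:2]*1000).astype(np.float32));print(b,cv2.boxPoints(b).round(0).tolist())
E
python3 m.py
```

```text
t
table z 0.00011318312116236929
wedge [ 0.469 -0.303  0.02 ] 249 n mean [ 0.4701 -0.3005  0.0219] top 0.0344 ((467.9071960449219, -304.4772033691406), (48.342689514160156, 36.64891815185547), 50.055076599121094)
roller [0.424 0.296 0.069] 729 n mean [0.4238 0.2984 0.0616] top 0.0751 ((424.2122497558594, 302.9409484863281), (61.23237991333008, 66.31705474853516), 35.680030822753906)
flask [ 0.694 -0.277  0.076] 385 n mean [ 0.6975 -0.2771  0.0535] top 0.0881 ((702.2529296875, -281.11962890625), (51.15365219116211, 48.269798278808594), 46.0943717956543)
board plane [-0.11614748  0.04180585  0.09197421] slope deg 7.037114769638643 downhill az -19.795713031770237 res 0.002043899704867762
((538.1040649414062, 22.164108276367188), (180.21090698242188, 264.6538391113281), 70.1760482788086) [[383.0, -18.0], [632.0, -107.0], [693.0, 62.0], [444.0, 152.0]]
s
table z 0.0006773574519484992
wedge [ 0.469 -0.303  0.02 ] 590 n mean [ 0.4715 -0.3033  0.0213] top 0.0348 ((471.10516357421875, -303.1112060546875), (46.36174774169922, 36.62828826904297), 51.272056579589844)
roller [0.424 0.296 0.069] 762 n mean [0.4223 0.2892 0.0494] top 0.0737 ((425.8066101074219, 302.6959228515625), (69.07997131347656, 65.1879653930664), 29.82977867126465)
flask [ 0.694 -0.277  0.076] 894 n mean [ 0.6967 -0.2911  0.0477] top 0.0872 ((703.2711181640625, -284.60748291015625), (48.89433288574219, 51.85536193847656), 48.22978210449219)
board plane [-0.1142991   0.04317174  0.09176821] slope deg 6.965903476161421 downhill az -20.691975308026834 res 0.0013000461391461389
((540.876953125, 22.38341522216797), (187.5365753173828, 261.7867736816406), 69.9791030883789) [[386.0, -21.0], [632.0, -111.0], [696.0, 66.0], [450.0, 155.0]]
```

```bash
cat > fit.py <<'E'
from m import *
from scipy.optimize import least_squares
print('-----')
for n,c in(('t',ct),('s',cs)):
    P=c[near(c,.469,-.303,.045,.004,.06)]; q=P
    for i in range(6):
        A=np.c_[q[:,:2],np.ones(len(q))];s=np.linalg.lstsq(A,q[:,2],rcond=None)[0]
        e=P[:,2]-np.c_[P[:,:2],np.ones(len(P))]@s;q=P[abs(e)<0.003]
    az=np.arctan2(s[1],s[0]); 
    g=np.hypot(s[0],s[1]); x0=(-s[2]-s[0]*.469+s[1]*.303)/g
    # rect
    a=np.array([np.cos(az),np.sin(az)]);b=np.array([-a[1],a[0]])
    pa=(q[:,:2]-[.469,-.303])@a; pb=(q[:,:2]-[.469,-.303])@b
    x16=x0+.016/g   # slope height 16 -> s.t. x local = -33+(16-3)/tan33=-13
    print(n,'az thick',np.degrees(az),'slope',np.degrees(np.arctan(g)),'pa',np.percentile(pa,[.5,99.5]),'pb',np.percentile(pb,[.5,50,99.5]),'h16 at pa',x16)
    w=np.array([.469,-.303])+a*(np.percentile(pa,.5)+.033)+b*(np.percentile(pb,.5)+np.percentile(pb,99.5))/2; w2=np.array([.469,-.303])+a*(x16+.013)+b*(np.percentile(pb,.5)+np.percentile(pb,99.5))/2
    print('wedge pt',w,w2)
P=np.vstack([c[near(c,.424,.30,.05,.03,.1)] for c in (ct,cs)])
for n,P in (('t',ct[near(ct,.424,.30,.05,.045,.1)]),('s',cs[near(cs,.424,.30,.05,.045,.1)]),('b',np.vstack([c[near(c,.424,.30,.05,.04,.1)] for c in (ct,cs)]))):
    def res(p):
        d=np.array([np.cos(p[3]),np.sin(p[3])]); pa=(P[:,:2]-p[:2])@np.array([-d[1],d[0]])
        return np.hypot(pa,P[:,2]-p[2])-.032
    best=min((least_squares(res,[.424,.30,.041,a0],loss='soft_l1',f_scale=.001) for a0 in np.radians([0,35,60,90,125,150])),key=lambda s:s.cost)
    p=best.x; d=np.array([np.cos(p[3]),np.sin(p[3])]); ok=abs(res(p))<.003; l=(P[ok][:,:2]-p[:2])@d
    lo,hi=np.percentile(l,[.5,99.5]); print(n,'roller',p[:3],'az',np.degrees(p[3]),'cost',best.cost,'len',hi-lo,'ctr',p[:2]+d*(lo+hi)/2)
E
python3 fit.py | sed -n '/-----/,$p'
```

```text
-----
t az thick 46.12113365258978 slope 27.801541494189106 pa [-0.02733047  0.02223833] pb [-0.01797417  0.00015424  0.01824621] h16 at pa -0.00848307297705268
wedge pt [ 0.47283171 -0.29881909] [ 0.4720328  -0.29964989]
s az thick 49.56387719577683 slope 32.874940759019644 pa [-0.02511476  0.02249393] pb [-0.01928848 -0.00181997  0.01633206] h16 at pa -0.007133389198006417
wedge pt [ 0.47523948 -0.29795708] [ 0.47393019 -0.29949352]
t roller [0.49898857 0.35978198 0.04028138] az 35.623271261179966 cost 0.0008500639957263675 len 0.05968386793894151 ctr [0.42275224 0.30515528]
s roller [0.47373348 0.34195688 0.04007695] az 36.388878561852756 cost 0.0014170705759419188 len 0.06256117848159778 ctr [0.42407307 0.30535894]
b roller [0.50844378 0.36670797 0.04023344] az 35.782661311852316 cost 0.00278735211122124 len 0.06106151375473681 ctr [0.42333477 0.30536456]
```

```bash
cat >> h.py <<'E'
from scipy.spatial.transform import Rotation as Ro
def to(p,jaw,tilt=0,az=-20.2):
    """shift(mm)+turn to TCP p, tool y azimuth jaw (deg), tilted tilt deg about board y"""
    o=r.get_obs()
    y=np.array([np.cos(np.radians(jaw)),np.sin(np.radians(jaw)),0]); z=np.array([0,0,-1.]); x=np.cross(y,z)
    Rt=Ro.from_matrix(np.c_[x,y,z])
    a=np.radians(az); Rt=Ro.from_rotvec(np.radians(tilt)*np.array([-np.sin(a),np.cos(a),0]))*Rt
    R0=Ro.from_rotvec(o['orientation'])
    print('shift',((np.array(p)-o['tcp_pos'])*1000).round(1),'turn',(Rt*R0.inv()).as_rotvec().round(4),'|',o['clock'],o['joints'].round(2),o['contact_force'].round(1),o['grip_width'])
E
python3 - <<'E'
from h import *
a=np.radians(50); w=np.array([.473,-.299])+.006*np.array([np.cos(a),np.sin(a)])
to([*w,.1],-40); to([.522,.147,.231],20)
E
```

```text
shift [ 284.8 -940.9 -130.4] turn [ 7.0000e-04 -1.8000e-03 -1.9802e+00] | 0.1 [-1.39  0.48  0.02  1.56 -0.01  1.11 -0.08] [ 0.8 -0.2  0.1] 0.08557091667312172
shift [ 329.9 -499.5    0.6] turn [ 0.0013 -0.001  -0.933 ] | 0.1 [-1.39  0.48  0.02  1.56 -0.01  1.11 -0.08] [ 0.8 -0.2  0.1] 0.08557091667312172
```

Request:
{"name": "play_rows", "arguments": {
  "plan": [
    [330,-500,0,0,0,-0.95,85],
    [330,-500,0,0,0,-0.95,85],
    [330,-500,0,0,0,-0.95,85],
    [330,-500,0,0,0,-0.95,85],
    [330,-500,0,0,0,-0.95,85],
    [330,-500,0,0,0,-0.95,85],
    [330,-500,0,0,0,-0.95,85],
    [330,-500,0,0,0,-0.95,85],
    [330,-500,0,0,0,-0.95,85],
    [330,-500,0,0,0,-0.95,85],
    [330,-500,0,0,0,-0.95,85],
    [330,-500,0,0,0,-0.95,85]
  ],
  "grip_force": 40
}}

```text
clock: 1.3
tcp_pos: [0.5228, 0.1451, 0.2312]
orientation: [-1.824, -2.558, 0.0]
contact_force: [0.7, 0.7, -0.4]
grip_width: 0.0849
```

```bash
python3 - <<'E'
from h import *
a=np.radians(50); w=np.array([.473,-.299])+.006*np.array([np.cos(a),np.sin(a)])
to([*w,.12],-40)
E
```

```text
shift [ -45.9 -439.5 -111.2] turn [-2.0000e-04 -1.0000e-04 -1.0302e+00] | 1.3 [-0.76  0.27  0.45  1.9  -0.14  1.    0.09] [ 0.7  0.7 -0.4] 0.08490752708329503
```

Request:
{"name": "play_rows", "arguments": {
  "plan": [
    [-46,-440,-110,0,0,-1.03,85],
    [-46,-440,-110,0,0,-1.03,85],
    [-46,-440,-110,0,0,-1.03,85],
    [-46,-440,-110,0,0,-1.03,85],
    [-46,-440,-110,0,0,-1.03,85],
    [-46,-440,-110,0,0,-1.03,85],
    [-46,-440,-110,0,0,-1.03,85],
    [-46,-440,-110,0,0,-1.03,85],
    [-46,-440,-110,0,0,-1.03,85],
    [-46,-440,-110,0,0,-1.03,85],
    [-46,-440,-110,0,0,-1.03,85]
  ]
}}

```text
clock: 2.4
tcp_pos: [0.4748, -0.2948, 0.1207]
orientation: [-2.85, -1.322, 0.002]
contact_force: [0.4, 0.5, 0.3]
grip_width: 0.0851
```

```bash
python3 - <<'E'
from h import *
a=np.radians(50); w=np.array([.473,-.299])+.006*np.array([np.cos(a),np.sin(a)])
to([*w,.001],-40)
grab('side','s1')
E
```

```text
shift [   2.     0.4 -119.7] turn [ 0.0004 -0.0016  0.0041] | 2.4 [-0.08  0.5   0.68  1.97 -0.43  0.82  0.15] [0.4 0.5 0.3] 0.08505719176012776
```

View pics/s1.png

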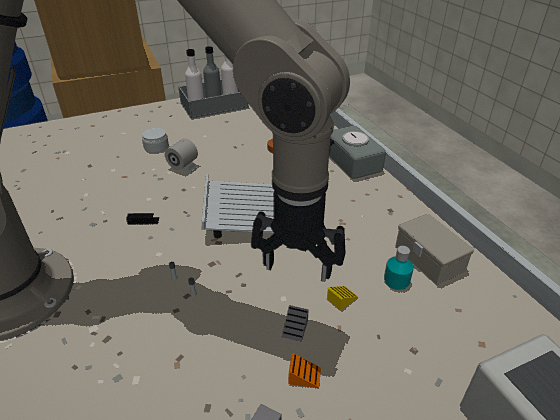

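The open jaws, at (268,265) and (327,275), hover symmetrically above the grey wedge at (296,322). I'm descending.

Request:
{"name": "play_rows", "arguments": {
  "plan": [
    [2,0,-40,0,0,0.004,85],
    [2,0,-80,0,0,0.004,85],
    [2,0,-100,0,0,0.004,85],
    [2,0,-112,0,0,0.004,85],
    [2,0,-120,0,0,0.004,85],
    [2,0,-120,0,0,0.004,60],
    [2,0,-120,0,0,0.004,40],
    [2,0,-120,0,0,0.004,20],
    [2,0,-120,0,0,0.004,20],
    [2,0,-120,0,0,0.004,20],
    [2,0,-120,0,0,0.004,20],
    [2,0,-120,0,0,0.004,20]
  ]
}}

```text
clock: 3.65
tcp_pos: [0.4791, -0.2933, 0.0025]
orientation: [2.843, 1.333, 0.003]
contact_force: [-0.2, 0.8, 7.4]
grip_width: 0.0353
```

```bash
python3 - <<'E'
from h import *
to([.475,-.295,.001],-40)
grab('side','s2');
i=cv2.imread('pics/s2.png'); cv2.imwrite('pics/s2c.png',cv2.resize(i[250:370,220:380],None,fx=4,fy=4))
E
```

```text
shift [-4.1 -1.7 -1.5] turn [ 0.0004  0.0021 -0.004 ] | 3.65 [ 0.04  0.68  0.52  2.01 -0.59  0.6   0.27] [-0.2  0.8  7.4] 0.03530456053397021
```

View pics/s2c.png

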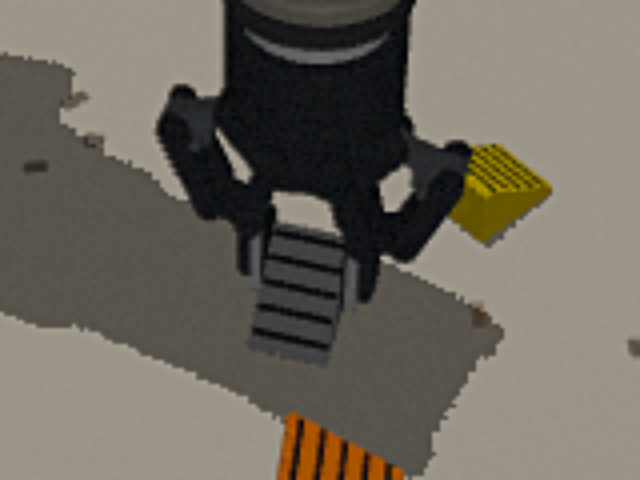

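Request:
{"name": "play_rows", "arguments": {
  "plan": [
    [0,0,15,0,0,0,20],
    [0,0,50,0,0,0,20],
    [0,0,100,0,0,0,20],
    [0,0,120,0,0,0,20],
    [0,0,120,0,0,0,20]
  ]
}}

```text
clock: 4.2
tcp_pos: [0.48, -0.2942, 0.1253]
orientation: [2.841, 1.331, 0.007]
contact_force: [1.1, -0.1, -1.6]
grip_width: 0.0353
```

```bash
cat >> h.py <<'E'
AZ=-20.2; C=np.array([.540,.0222,.0305])
_a=np.radians(AZ)
RB=(Ro.from_rotvec(np.radians(7)*np.array([-np.sin(_a),np.cos(_a),0]))*Ro.from_rotvec([0,0,_a])).as_matrix()
def bd(x,y,z): return C+RB@np.array([x,y,z])
def inb(p): return RB.T@(np.array(p)-C)
E
python3 - <<'E'
from h import *
to(bd(.042,0,.10),-110.2,7)
grab('side','s3'); print(bd(.042,0,.1),bd(0.042,0,.003))
i=cv2.imread('pics/s3.png'); cv2.imwrite('pics/s3c.png',cv2.resize(i[180:340,200:400],None,fx=3.5,fy=3.5))
E
```

```text
shift [110.6 297.8  -0.6] turn [-0.028   0.1298 -1.2275] | 4.2 [-0.09  0.5   0.69  1.96 -0.43  0.82  0.15] [ 1.1 -0.1 -1.6] 0.03529905006066531
[0.59056025 0.00359745 0.1246361 ] [0.57946602 0.00767933 0.02835913]
```

View pics/s3c.png

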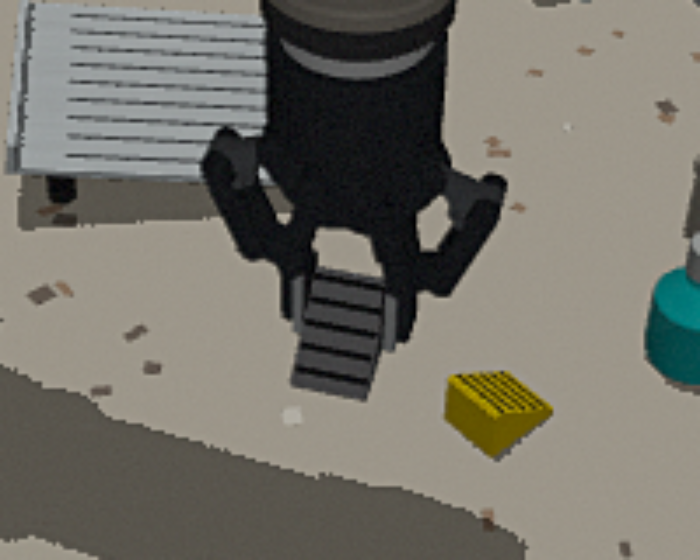

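The wedge is held upright between the pads. Next I carry it over the board.

Request:
{"name": "play_rows", "arguments": {
  "plan": [
    [110,298,0,-0.028,0.13,-1.228,20],
    [110,298,0,-0.028,0.13,-1.228,20],
    [110,298,0,-0.028,0.13,-1.228,20],
    [110,298,0,-0.028,0.13,-1.228,20],
    [110,298,0,-0.028,0.13,-1.228,20],
    [110,298,0,-0.028,0.13,-1.228,20],
    [110,298,0,-0.028,0.13,-1.228,20],
    [110,298,0,-0.028,0.13,-1.228,20],
    [110,298,0,-0.028,0.13,-1.228,20],
    [110,298,0,-0.028,0.13,-1.228,20],
    [110,298,0,-0.028,0.13,-1.228,20]
  ]
}}

```text
clock: 5.35
tcp_pos: [0.5876, 0.0041, 0.1209]
orientation: [-3.06, 0.544, 0.19]
contact_force: [0.2, 0.3, -1.5]
grip_width: 0.0354
```

```bash
python3 - <<'E'
from h import *
to(bd(.042,0,.004),-110.2,7)
grab('side','s4'); f=grab('top','t4')
i=cv2.imread('pics/s4.png')[150:310,180:380]; j=cv2.imread('pics/t4.png')[140:300,180:380]
cv2.imwrite('pics/s4c.png',cv2.resize(np.vstack([i]),None,fx=3.5,fy=3.5))
E
```

```text
shift [ -8.    3.5 -91.6] turn [-0.0066 -0.0008 -0.0003] | 5.35 [-0.73  0.74  0.98  1.82 -0.71  1.11 -1.38] [ 0.2  0.3 -1.5] 0.03536373633915997
```

View pics/s4c.png

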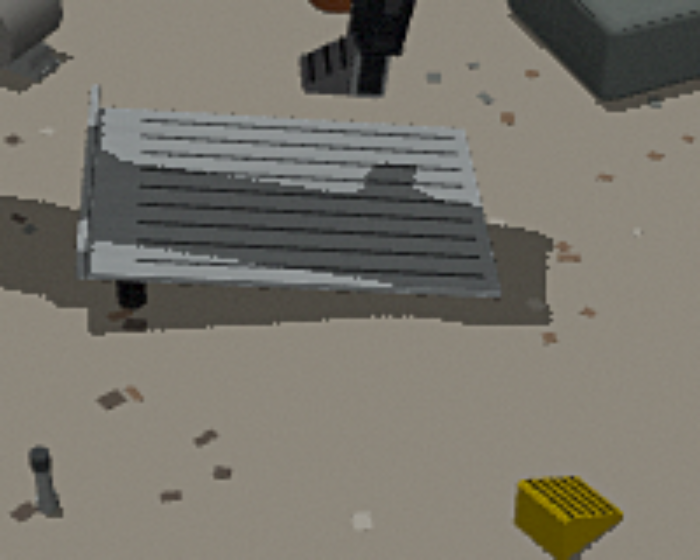

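The thin edge points to the upstand (uphill), as wanted. I'm lowering along the board normal.

Request:
{"name": "play_rows", "arguments": {
  "plan": [
    [-3,1,-30,0,0,0,20],
    [-5,2,-60,0,0,0,20],
    [-7,3,-80,0,0,0,20],
    [-8,3.5,-88,-0.006,0,0,20],
    [-8,3.5,-91,-0.006,0,0,20],
    [-8,3.5,-91,-0.006,0,0,20]
  ]
}}

```text
clock: 6.05
tcp_pos: [0.5807, 0.0084, 0.0309]
orientation: [-3.065, 0.547, 0.187]
contact_force: [0.5, -0.2, -0.9]
grip_width: 0.0357
```

```bash
python3 - <<'E'
from h import *
to(bd(.042,0,.003),-110.2,7); print(inb(r.get_obs()['tcp_pos']))
E
```

```text
shift [-1.2 -0.7 -2.5] turn [-0.0006  0.0007  0.0005] | 6.05 [-0.69  0.84  0.87  1.88 -0.82  0.97 -1.31] [ 0.5 -0.2 -0.9] 0.03571348612824282
[0.04261467 0.00108795 0.0055968 ]
```

No contact yet, so I go down gently until touch.

Request:
{"name": "play_rows", "arguments": {
  "plan": [
    [0,0,-1,0,0,0,20],
    [0,0,-2,0,0,0,20],
    [0,0,-2,0,0,0,20]
  ]
}}

```text
clock: 6.35
tcp_pos: [0.5806, 0.0086, 0.0288]
orientation: [-3.065, 0.547, 0.187]
contact_force: [0.5, -0.7, -1.8]
grip_width: 0.0353
```

Request:
{"name": "play_rows", "arguments": {
  "plan": [
    [0,0,-1,0,0,0,20],
    [0,0,-1,0,0,0,20]
  ]
}}

```text
clock: 6.55
tcp_pos: [0.5806, 0.0086, 0.0277]
orientation: [-3.065, 0.547, 0.187]
contact_force: [-1.2, 1.2, 3.0]
grip_width: 0.0352
```

Contact at about 4 N. I release and back off along the normal.

Request:
{"name": "play_rows", "arguments": {
  "plan": [
    [0,0,0,0,0,0,45],
    [0,0,0,0,0,0,60],
    [0,0,0,0,0,0,75],
    [0,0,0,0,0,0,75],
    [3.4,-1.3,30,0,0,0,75],
    [9,-3,75,0,0,0,85],
    [14,-5,120,0,0,0,85],
    [14,40,160,0,0,0,85],
    [0,90,180,0,0,0,85],
    [-30,140,190,0,0,0,85],
    [-60,185,190,0,0,0,85]
  ]
}}

```text
clock: 7.65
tcp_pos: [0.5348, 0.1723, 0.2169]
orientation: [-3.064, 0.547, 0.184]
contact_force: [0.2, 1.1, -0.9]
grip_width: 0.085
```

```bash
python3 - <<'E'
from h import *
f=grab('top','t5'); g=grab('side','s5')
for n,c in (('t',cloud(f)),('s',cloud(g))):
    B=(c-C)@RB
    m=(abs(B[...,0])<.12)&(abs(B[...,1])<.06)&(B[...,2]>.006)&(B[...,2]<.045)
    m=cv2.morphologyEx(m.astype('uint8'),cv2.MORPH_OPEN,np.ones((3,3)))
    k,l,st,ct_=cv2.connectedComponentsWithStats(m); 
    i=1+np.argmax(st[1:,4]); P=B[l==i]; print(n,st[i])
    print(np.percentile(P,[1,50,99],axis=0).round(4), cv2.minAreaRect((P[:,:2]*1000).astype(np.float32)))
    q=P
    for _ in range(6):
        A=np.c_[q[:,:2],np.ones(len(q))];s=np.linalg.lstsq(A,q[:,2],rcond=None)[0]
        e=P[:,2]-np.c_[P[:,:2],np.ones(len(P))]@s;q=P[abs(e)<.003]
    print('az in board',np.degrees(np.arctan2(s[1],s[0])),'slope',np.degrees(np.arctan(np.hypot(s[0],s[1]))),'h16 x at ymed',(.016-s[2]-s[1]*np.median(P[:,1]))/s[0])
to([.4235,.3053,.15],35.8)
i=cv2.imread('pics/s5.png'); j=cv2.imread('pics/t5.png')
cv2.imwrite('pics/s5c.png',np.hstack([cv2.resize(i[140:260,160:360],(400,240)),cv2.resize(j[140:300,180:340],(400,400))[:240]]) if 0 else cv2.resize(i[130:290,160:360],None,fx=3.5,fy=3.5))
E
```

```text
t [259 188  18  22 272]
[[ 0.0069 -0.0181  0.0065]
 [ 0.0297 -0.001   0.0218]
 [ 0.0501  0.0176  0.0351]] ((28.054054260253906, -0.24387168884277344), (45.6063346862793, 36.08124923706055), 0.3329339325428009)
az in board -0.36119187365412353 slope 32.28904256048994 h16 x at ymed 0.019979349352974865
s [264 192  22  17 301]
[[ 0.0059 -0.0187  0.0064]
 [ 0.0315 -0.0086  0.0183]
 [ 0.0514  0.018   0.0355]] ((28.589282989501953, 0.6560859680175781), (39.28974533081055, 46.461849212646484), 89.28348541259766)
az in board 5.569796761903481 slope 31.718032056297467 h16 x at ymed 0.021786182819716296
shift [-107.8  125.9  -65. ] turn [ 0.132  -0.1041  2.5321] | 7.75 [-1.16  0.6   1.12  1.83 -0.63  1.23 -1.72] [ 0.2  0.2 -0.2] 0.08485448321910236
```

View pics/s5c.png

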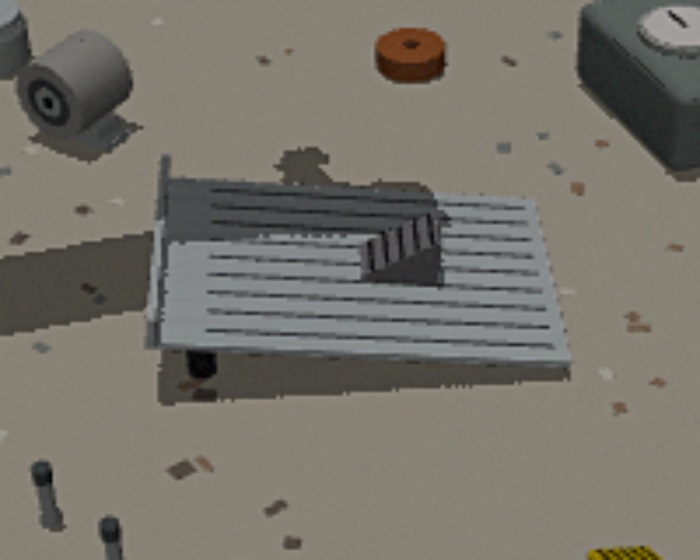

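The wedge sits flat and square: board x ≈ 34 mm, y ≈ 0, yaw near 0 from top. The roller goes next to it at board x ≈ -14 mm. I'm moving to the roller now.

Request:
{"name": "play_rows", "arguments": {
  "plan": [
    [-108,126,-30,0.132,-0.104,2.532,85],
    [-108,126,-30,0.132,-0.104,2.532,85],
    [-108,126,-30,0.132,-0.104,2.532,85],
    [-108,126,-30,0.132,-0.104,2.532,85],
    [-108,126,-30,0.132,-0.104,2.532,85],
    [-108,126,-30,0.132,-0.104,2.532,85],
    [-108,126,-30,0.132,-0.104,2.532,85],
    [-108,126,-30,0.132,-0.104,2.532,85],
    [-108,126,-30,0.132,-0.104,2.532,85],
    [-108,126,-30,0.132,-0.104,2.532,85],
    [-108,126,-30,0.132,-0.104,2.532,85],
    [-108,126,-30,0.132,-0.104,2.532,85]
  ]
}}

```text
clock: 8.95
tcp_pos: [0.4265, 0.2964, 0.1854]
orientation: [-2.34, -2.079, 0.068]
contact_force: [0.3, 0.0, -0.5]
grip_width: 0.0851
```

```bash
python3 - <<'E'
from h import *
to([.4235,.3053,.13],35.8)
E
```

```text
shift [ -3.    8.9 -55.4] turn [ 0.0343 -0.0299  0.7428] | 8.95 [-1.3   0.36  0.72  1.98 -0.3   0.96 -0.54] [ 0.3  0.  -0.5] 0.0851186960713226
```

Request:
{"name": "play_rows", "arguments": {
  "plan": [
    [-3,9,-55,0.034,-0.03,0.743,85],
    [-3,9,-55,0.034,-0.03,0.743,85],
    [-3,9,-55,0.034,-0.03,0.743,85],
    [-3,9,-55,0.034,-0.03,0.743,85],
    [-3,9,-55,0.034,-0.03,0.743,85],
    [-3,9,-55,0.034,-0.03,0.743,85],
    [-3,9,-55,0.034,-0.03,0.743,85],
    [-3,9,-55,0.034,-0.03,0.743,85]
  ]
}}

```text
clock: 9.75
tcp_pos: [0.4236, 0.3057, 0.1305]
orientation: [1.443, 2.79, -0.001]
contact_force: [0.2, 0.9, -0.3]
grip_width: 0.085
```

```bash
python3 - <<'E'
from h import *
to([.4235,.3053,.017],35.8)
grab('side','s6')
i=cv2.imread('pics/s6.png');cv2.imwrite('pics/s6c.png',cv2.resize(i[70:230,90:290],None,fx=3.5,fy=3.5))
E
```

```text
shift [-1.000e-01 -4.000e-01 -1.135e+02] turn [ 0.0005 -0.0001  0.0086] | 9.75 [-1.14  0.39  0.49  2.04 -0.26  0.78  0.12] [ 0.2  0.9 -0.3] 0.08498353717139101
```

View pics/s6c.png

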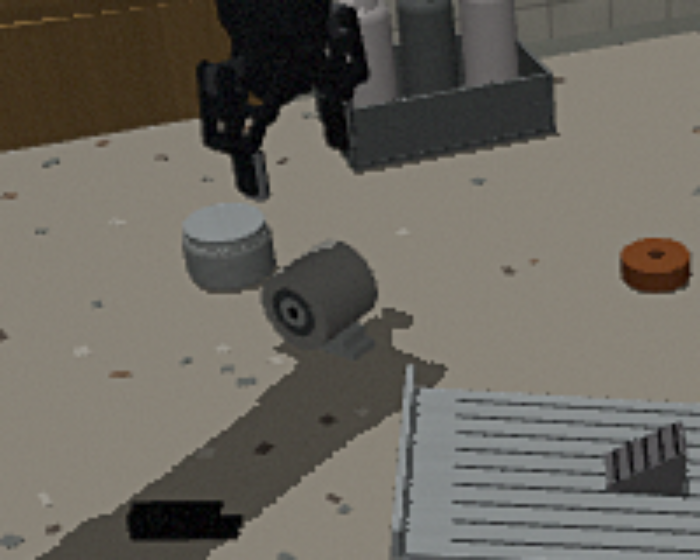

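Request:
{"name": "play_rows", "arguments": {
  "plan": [
    [0,0,-40,0,0,0.009,85],
    [0,0,-75,0,0,0.009,85],
    [0,0,-95,0,0,0.009,85],
    [0,0,-106,0,0,0.009,85],
    [0,0,-113,0,0,0.009,85],
    [0,0,-113,0,0,0.009,85]
  ]
}}

```text
clock: 10.4
tcp_pos: [0.4235, 0.3057, 0.0173]
orientation: [1.427, 2.799, -0.001]
contact_force: [0.5, -0.3, 0.5]
grip_width: 0.0853
```

Request:
{"name": "play_rows", "arguments": {
  "plan": [
    [0,0,0,0,0,0,72],
    [0,0,0,0,0,0,66],
    [0,0,0,0,0,0,62],
    [0,0,0,0,0,0,55],
    [0,0,0,0,0,0,50],
    [0,0,0,0,0,0,50],
    [0,0,0,0,0,0,50]
  ],
  "grip_force": 50
}}

```text
clock: 11.1
tcp_pos: [0.4241, 0.3062, 0.0183]
orientation: [1.426, 2.799, 0.002]
contact_force: [-0.5, 0.7, 6.1]
grip_width: 0.0596
```

```bash
python3 - <<'E'
from h import *
to([.4235,.3053,.13],35.8)
grab('side','s7')
i=cv2.imread('pics/s7.png');cv2.imwrite('pics/s7c.png',cv2.resize(i[70:230,90:290],None,fx=3.5,fy=3.5))
E
```

```text
shift [ -0.6  -0.9 111.7] turn [-0.0009  0.001  -0.0032] | 11.1 [-1.04  0.57  0.37  2.09 -0.39  0.55  0.25] [-0.5  0.7  6.1] 0.059595750982040945
```

View pics/s7c.png

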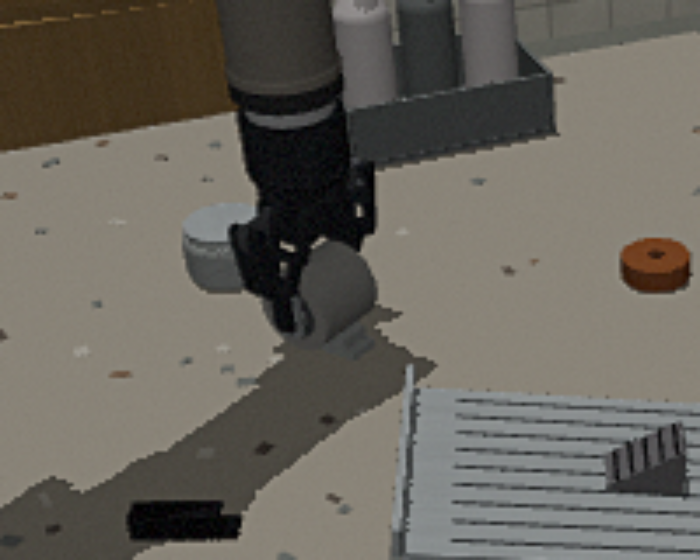

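Gripped at 59.6 mm with the TCP 22 mm below the roller centre. I'm lifting it.

Request:
{"name": "play_rows", "arguments": {
  "plan": [
    [0,0,10,0,0,0,50],
    [0,0,40,0,0,0,50],
    [0,0,80,0,0,0,50],
    [0,0,120,0,0,0,50],
    [0,0,130,0,0,0,50],
    [0,0,130,0,0,0,50]
  ]
}}

```text
clock: 11.75
tcp_pos: [0.4239, 0.3064, 0.149]
orientation: [1.426, 2.799, 0.005]
contact_force: [0.2, 0.8, -2.7]
grip_width: 0.0598
```

```bash
python3 - <<'E'
from h import *
to(bd(-.018,0,.10),69.8,7)
grab('side','s8')
i=cv2.imread('pics/s8.png');cv2.imwrite('pics/s8c.png',cv2.resize(i[50:210,90:290],None,fx=3.5,fy=3.5))
E
```

```text
shift [ 110.8 -282.2  -17. ] turn [0.072  0.0998 0.5892] | 11.75 [-1.16  0.36  0.52  2.03 -0.24  0.81  0.12] [ 0.2  0.8 -2.7] 0.059845693704384584
```

View pics/s8c.png

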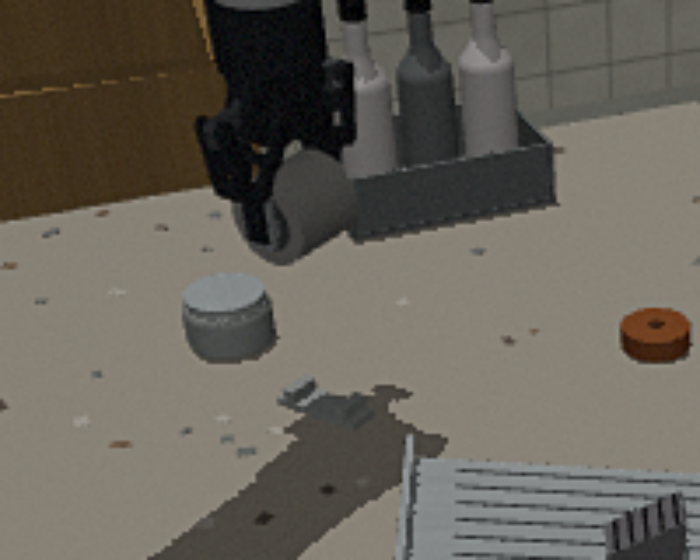

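The roller is in hand (2.7 N weight). I'm carrying it over the board.

Request:
{"name": "play_rows", "arguments": {
  "plan": [
    [10,-26,0,0.007,0.01,0.06,50],
    [22,-56,0,0.014,0.02,0.12,50],
    [35,-90,-2,0.022,0.03,0.18,50],
    [48,-124,-4,0.032,0.044,0.26,50],
    [62,-158,-6,0.04,0.056,0.33,50],
    [75,-192,-8,0.05,0.068,0.4,50],
    [88,-224,-11,0.058,0.08,0.47,50],
    [98,-250,-14,0.064,0.09,0.53,50],
    [106,-270,-16,0.07,0.097,0.57,50],
    [111,-282,-17,0.072,0.1,0.589,50],
    [111,-282,-17,0.072,0.1,0.589,50],
    [111,-282,-17,0.072,0.1,0.589,50]
  ]
}}

```text
clock: 13.0
tcp_pos: [0.5331, 0.0241, 0.1289]
orientation: [-0.531, -2.971, -0.026]
contact_force: [-0.5, 1.1, -2.2]
grip_width: 0.0598
```

```bash
python3 - <<'E'
from h import *
to(bd(-.018,0,.013),69.8,7)
grab('side','s9')
i=cv2.imread('pics/s9.png');cv2.imwrite('pics/s9c.png',cv2.resize(i[110:270,160:360],None,fx=3.5,fy=3.5))
E
```

```text
shift [ -8.4   3.7 -83.3] turn [ 0.0035 -0.0035  0.001 ] | 13.0 [-0.45  0.46  0.42  1.92 -0.28  0.93  1.34] [-0.5  1.1 -2.2] 0.059832445160803
```

View pics/s9c.png

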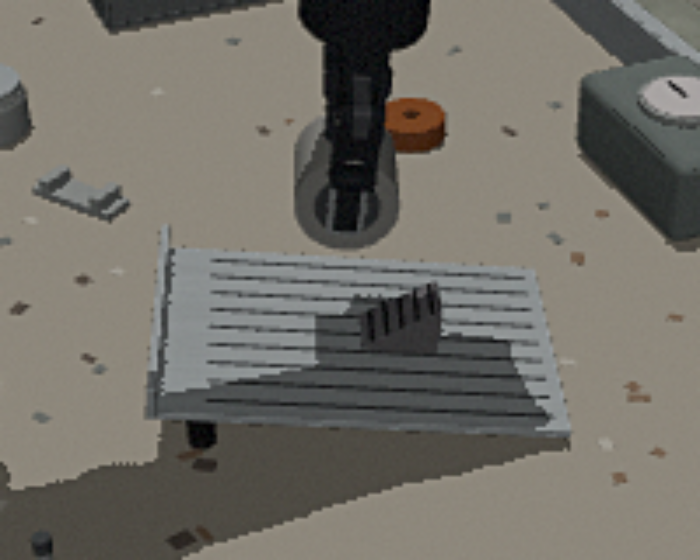

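Request:
{"name": "play_rows", "arguments": {
  "plan": [
    [-2,1,-20,0,0,0,50],
    [-4,2,-42,0,0,0,50],
    [-6,3,-62,0,0,0,50],
    [-8,3.5,-75,0.003,-0.003,0,50],
    [-8.4,3.7,-80,0.003,-0.003,0,50],
    [-8.4,3.7,-83,0.003,-0.003,0,50],
    [-8.4,3.7,-83,0.003,-0.003,0,50]
  ]
}}

```text
clock: 13.75
tcp_pos: [0.5262, 0.028, 0.0476]
orientation: [-0.529, -2.977, -0.033]
contact_force: [-0.1, -0.1, -1.9]
grip_width: 0.0593
```

```bash
python3 - <<'E'
from h import *
to(bd(-.018,0,.010),69.8,7); print(inb(r.get_obs()['tcp_pos']))
grab('side','s10')
i=cv2.imread('pics/s10.png');cv2.imwrite('pics/s10c.png',cv2.resize(i[150:270,180:340],None,fx=4,fy=4))
E
```

```text
shift [-1.8 -0.1 -5. ] turn [ 0.0001  0.003  -0.0006] | 13.75 [-0.41  0.57  0.36  1.98 -0.36  0.76  1.4 ] [-0.1 -0.1 -1.9] 0.05934169109946409
[-0.01695804  0.00069894  0.01519163]
```

View pics/s10c.png

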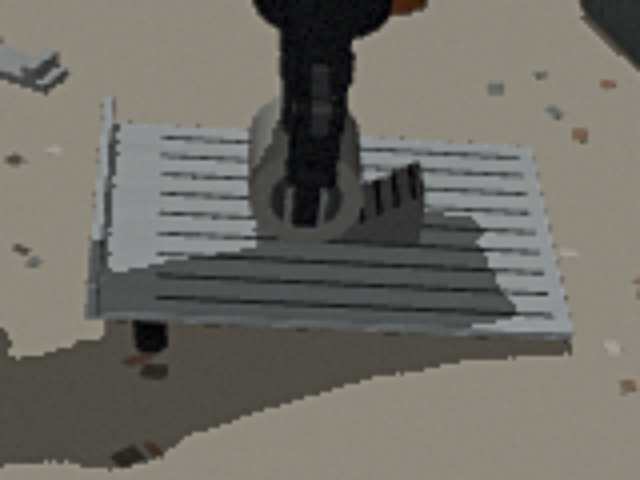

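About 5 mm above the board and just uphill of the wedge. I lower slowly to contact.

Request:
{"name": "play_rows", "arguments": {
  "plan": [
    [-1,0,-2,0,0,0,50],
    [-1,0,-3.5,0,0,0,50],
    [-1,0,-3.5,0,0,0,50]
  ]
}}

```text
clock: 14.1
tcp_pos: [0.5251, 0.0274, 0.0441]
orientation: [-0.531, -2.977, -0.033]
contact_force: [-0.4, -0.3, -2.2]
grip_width: 0.0595
```

Request:
{"name": "play_rows", "arguments": {
  "plan": [
    [0,0,-1,0,0,0,50],
    [0,0,-1,0,0,0,50]
  ]
}}

```text
clock: 14.3
tcp_pos: [0.5251, 0.0274, 0.043]
orientation: [-0.53, -2.977, -0.033]
contact_force: [-0.6, -0.2, -2.1]
grip_width: 0.0595
```

Request:
{"name": "play_rows", "arguments": {
  "plan": [
    [0,0,-0.7,0,0,0,50],
    [0,0,-0.7,0,0,0,50]
  ]
}}

```text
clock: 14.5
tcp_pos: [0.5252, 0.0274, 0.0424]
orientation: [-0.531, -2.977, -0.033]
contact_force: [-0.4, -0.2, -0.6]
grip_width: 0.0595
```

Request:
{"name": "play_rows", "arguments": {
  "plan": [
    [0,0,-0.7,0,0,0,50],
    [0,0,-0.7,0,0,0,50]
  ]
}}

```text
clock: 14.7
tcp_pos: [0.5252, 0.0274, 0.0423]
orientation: [-0.531, -2.977, -0.033]
contact_force: [-2.4, 0.6, 6.5]
grip_width: 0.0597
```

Board touched. I ease off 0.5 mm, then creep downhill to the wedge.

Request:
{"name": "play_rows", "arguments": {
  "plan": [
    [0,0,0.5,0,0,0,50],
    [0.9,-0.3,0.4,0,0,0,50],
    [0.9,-0.3,0.4,0,0,0,50]
  ]
}}

```text
clock: 15.0
tcp_pos: [0.5253, 0.0274, 0.0423]
orientation: [-0.53, -2.975, -0.033]
contact_force: [-4.9, 0.9, 6.4]
grip_width: 0.0596
```

Request:
{"name": "play_rows", "arguments": {
  "plan": [
    [1,-0.4,-0.1,0,0,0,50],
    [1,-0.4,-0.1,0,0,0,50]
  ]
}}

```text
clock: 15.2
tcp_pos: [0.5265, 0.027, 0.0422]
orientation: [-0.53, -2.976, -0.033]
contact_force: [-2.2, 1.0, 6.1]
grip_width: 0.0596
```

```bash
python3 - <<'E'
from h import *
to(bd(-.018,0,.010),69.8,7); print(inb(r.get_obs()['tcp_pos']))
grab('side','s11')
i=cv2.imread('pics/s11.png');cv2.imwrite('pics/s11c.png',cv2.resize(i[170:250,210:310],None,fx=6,fy=6))
E
```

```text
shift [-2.1  0.9  0.4] turn [-0.0004  0.0016  0.0001] | 15.2 [-0.41  0.58  0.35  1.98 -0.36  0.75  1.4 ] [-2.2  1.   6.1] 0.059601765006420414
[-0.01566021 -0.00013564  0.00985344]
```

View pics/s11c.png

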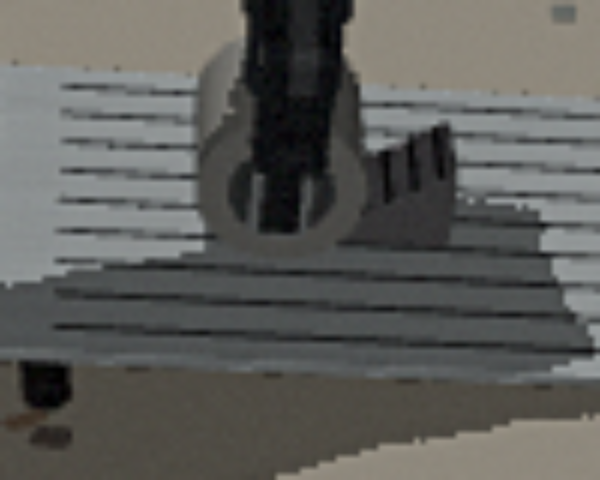

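The roller is on the board and at the wedge's slope. I unload slightly, then open.

Request:
{"name": "play_rows", "arguments": {
  "plan": [
    [0,0,0.4,0,0,0,59],
    [0,0,0.4,0,0,0,62],
    [0,0,0.4,0,0,0,66],
    [0,0,0.4,0,0,0,72],
    [0,0,0.4,0,0,0,80],
    [0,0,0.4,0,0,0,85],
    [0,0,0.4,0,0,0,85]
  ]
}}

```text
clock: 15.95
tcp_pos: [0.527, 0.0267, 0.0423]
orientation: [-0.53, -2.977, -0.033]
contact_force: [-0.2, -0.4, 0.0]
grip_width: 0.0846
```

```bash
python3 - <<'E'
from h import *
print(r.get_obs()['contact_force'],r.get_obs()['grip_width'])
grab('side','s12')
i=cv2.imread('pics/s12.png');cv2.imwrite('pics/s12c.png',cv2.resize(i[170:250,210:310],None,fx=6,fy=6))
E
```

```text
[-0.22157285 -0.36092848  0.02314798] 0.08463834291959449
```

View pics/s12c.png

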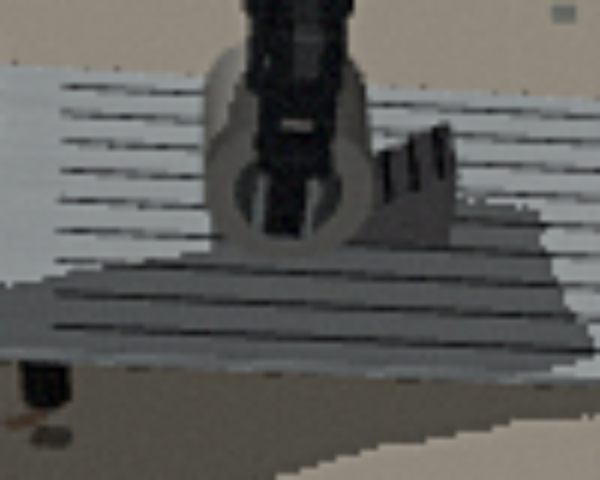

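The roller has settled about 1–2 mm down against the wedge and holds there. I withdraw along the board normal.

Request:
{"name": "play_rows", "arguments": {
  "plan": [
    [1,-0.4,10,0,0,0,85],
    [3,-1.2,30,0,0,0,85],
    [7,-2.5,60,0,0,0,85],
    [11,-4,100,0,0,0,85],
    [16,-6,145,0,0,0,85],
    [16,40,160,0,0,0,85],
    [16,90,160,0,0,0,85],
    [16,140,160,0,0,0,85],
    [16,190,160,0,0,0,85],
    [16,240,160,0,0,0,85],
    [16,240,160,0,0,0,85]
  ]
}}

```text
clock: 17.1
tcp_pos: [0.5407, 0.2764, 0.2026]
orientation: [-0.512, -2.979, -0.038]
contact_force: [-1.1, 0.2, -0.3]
grip_width: 0.0848
```

```bash
python3 - <<'E'
from h import *
from scipy.optimize import least_squares
f=grab('top','t13'); g=grab('side','s13')
for n,c in (('t',cloud(f)),('s',cloud(g))):
    B=(c-C)@RB
    P=B[(B[...,0]>-.06)&(B[...,0]<.02)&(abs(B[...,1])<.05)&(B[...,2]>.036)&(B[...,2]<.08)]
    def res(p): return np.hypot((P[:,0]-p[0]+p[2]*P[:,1])/np.hypot(1,p[2]),P[:,2]-p[1])-.032
    p=least_squares(res,[-.014,.032,0],loss='soft_l1',f_scale=.001).x
    W=B[(B[...,0]>.03)&(B[...,0]<.08)&(abs(B[...,1])<.05)&(B[...,2]>.02)&(B[...,2]<.045)]
    print(n,'roller x,z',p[:2].round(4),'skew deg',np.degrees(p[2]).round(2),'y',np.percentile(P[:,1],[1,99]).round(4),'wedge thick end/y',np.percentile(W[:,0],98).round(4),np.percentile(W[:,1],[1,99]).round(4))
i=cv2.imread('pics/s13.png');cv2.imwrite('pics/s13c.png',cv2.resize(i[130:290,160:360],None,fx=3.5,fy=3.5))
E
```

```text
t roller x,z [-0.0139  0.0313] skew deg -0.7 y [-0.0314  0.0282] wedge thick end/y 0.0506 [-0.018   0.0176]
s roller x,z [-0.013   0.0315] skew deg -0.0 y [-0.0323  0.0303] wedge thick end/y 0.0511 [-0.0195  0.0192]
```

View pics/s13c.png

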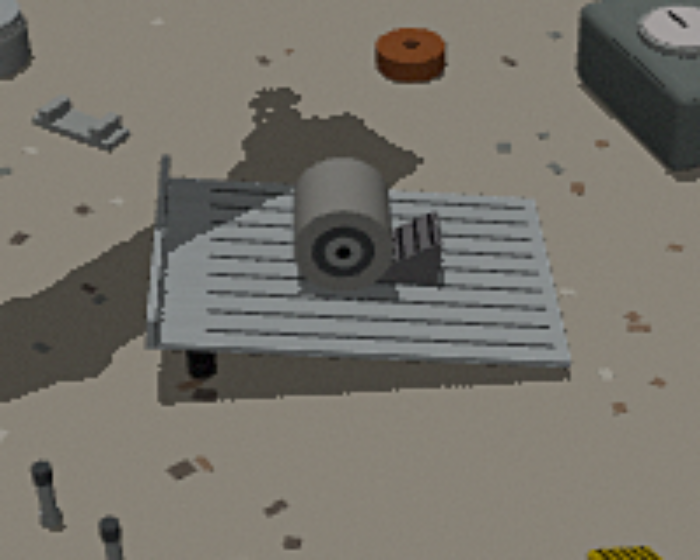

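View pics/t13.png

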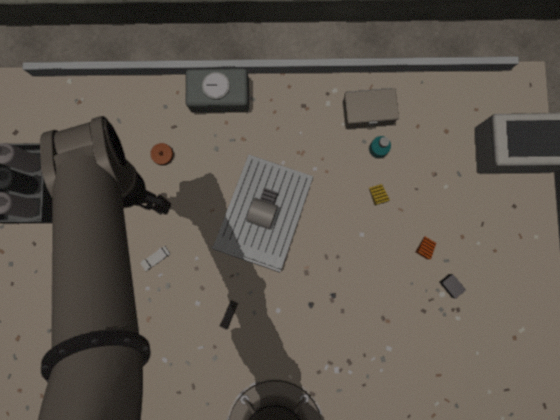

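The roller rests against the wedge: side (258,200), top (263,212). Its centre is 47–48 mm uphill of the wedge point, centred and square. The flask still stands at top (381,146), so I'm handing in.

```bash
python3 -c "
from h import *
r.hand_in(); print(r.get_obs()['clock'])"
```

```text
the job is handed in; nothing more can be done
the job is handed in; nothing more can be done
```

The job is handed in: the roller rests on the drain board against the uphill side of the grey wedge, let go, and the flask is still standing. The hand-in reports no verdict, so the figures below are my own last camera measurements, taken at about 17 s of the 54 s allowed.

- **Wedge:** it lies flat with its thin edge uphill, at board x ≈ 34 mm, y ≈ 0. It was set down and let go before the roller was touched, and its edges had not moved in the final views.
- **Wedge angle:** the first slope fits disagreed, with the top view giving about 0° off square and the side view about 5.6°. The rectangle outlines gave under 1° in both views, so I trust those. All are well under the 15° limit.
- **Roller:** the top and side views put its centre at board x ≈ -13 to -14 mm. That is 47–48 mm uphill of the wedge's point, against the nominal 48 mm. It is about 31.5 mm above the face, within 2 mm of centred, and less than 1° off square.
- **Contact and release:** it rolled 1–2 mm onto the wedge when released and stayed there after the gripper withdrew. I could not measure the roller-to-wedge contact force directly.

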